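Drip tray home under the soap dispenser

ROBOT

A 6-joint arm with a two-finger parallel gripper is mounted at the origin on the work surface. World frame = base frame: x ahead of the robot, y to its left, z up, the work surface at z = 0. Lengths are in m, angles in rad, forces in N, time in s.
With the tool pointing down it reaches from about 0.275 to 0.725 m from the base axis. Payload 5.6 kg.
Tool frame: the origin (TCP) lies at the very end of the fingers, on their centre line; the grasp point (between the pads) lies 19 mm behind it (grip_point_offset is the distance from the TCP to the grasp point, in m); z points along the fingers, y is the direction in which the jaws open and shut (so a half turn about z gives the same grasp; the last joint's range is limited). The gripper opens to 85 mm and grips with 20 to 120 N. Pads are 22 mm wide; open, the fingers measure 114 mm over their backs; the gripper's body (76 mm by 85 mm) begins 54 mm behind the grasp point. The pads swing forward as they close: fully open they stand 13 mm farther back than shut.
Start: joints at [1.551, 0.255, 0.108, 0, -1.424, -0.285], TCP at [0.165, 0.525, 0.231] pointing down, gripper open.
Joint ranges: [-2.95, 2.95], [-1.21, 1.97], [-1.09, 1.5], [-2.87, 1.71], [-2.94, -0.07], [-3.05, 3.05]. Speed limits (rad/s): [2.57, 2.57, 3.14, 3.14, 3.14, 3.14].

INTERFACE

Orientations are given as a unit quaternion [w, x, y, z].
In Python, from plant import read_state, read_camera, camera_model, sign_off, boxes_of, outline_of, landmark_of, grip_point_offset gives the robot as it stands. The module is installed in compiled form; this text tells all that it offers.
- The arm moves only by the tool step_arm, never from a script. Its argument "increments" is a list of rows, each a list of 5 numbers: the shift along the tool's x, y, z in m, then the turn about the tool's z in degrees, then the opening, from 0 (shut) to 1 (fully open). In form: [[x, y, z, turn, claw], ...]. A call has 1 to 12 rows; each row shifts and turns the commanded pose from where the row before left it, along the tool's axes as they then stand; what a row does not reach is not made up. A row lasts 1/12 s, in which the tool goes at most 41.7 mm and 7.16 degrees, less where a joint would pass 70% of its speed; a pose out of reach is approached as far as the arm can. A call with a gripper value outside its range is refused whole. The fingers move at their own pace and stop on an object; "grip_force" is the grip in N (left out, the last holds). Time passes only in rows, so rows that do not move let the fingers close. It gives the time, the measured TCP pose, the force and the opening at its end, in the units of the state.
- read_state(): the state, without advancing time (a new reading comes with each control period).
- read_camera(name): name is "side" or "top"; returns (picture, depth): 400x640x3 uint8, blue, green, red; 400x640 float32, m along the optical axis (not along the pixel's ray), 0 where there is no reading.
- camera_model(name): a dict with "fx", "fy", "cx", "cy" (pixels), "R" (3x3) and "t" (3): a world point X has camera coordinates R X + t. Camera axes: x right, y down, z forward; pixel columns grow to the right and rows downward; lengths in m; the calibration is good to about 2 mm. A picture is of the moment at which its call begins. camera_model takes no time and is no camera call.
- sign_off(): hands the job in, once; it reports no verdict.
Trained networks look in the newest picture that a camera, given by its name, has taken for a name from the list of things; names that differ only in an ending like _2 or _b are one class to them, and where a whole thing is asked for, a point or a joint stands for the part that bears it (a point fixed in the world has none). Each returns a list of dicts, best first, with "confidence" (0 to 1); they miss things now and then, are a little off and sometimes report something else, mostly with a low value. They report only what shows in the picture. A call takes as long as a camera call.
- boxes_of(camera, thing): "rect" ([left, top, right, bottom] in pixels, round what is visible of it).
- outline_of(camera, thing): "region" (400x640 bool, what is visible of it) and "rect" ([left, top, right, bottom] in pixels, round what is visible of it).
- landmark_of(camera, thing): "xy" ([column, row] in pixels: a listed point, or the origin of a listed thing).
The state is a dict: "time": time; "qpos": joint angles; "qvel": joint speeds; "effort": joint torques, N m; "position": TCP position; "eef_rot": TCP orientation; "ft_force": force on the tool from outside, world axes, zero at the start; "ft_torque": the same for the moment, N m; "opening": opening from 0.0 (shut) to 1.0 (fully open).
Only numpy, scipy, OpenCV 4.12 (cv2) and the standard library are available. Lean on these libraries where they do the work, as an engineer would, in place of code of your own. Each camera call takes 0.05 s, during which the arm holds its last target. There are 200 camera calls.

TASK

The soap dispenser on the laundry-room folding table has been rinsed out and its drip tray is lying beside it. Of the two steel trays, slide the broad one that fits the bay, plain end first, into the low bay in the dispenser's foot until it is fully home, with its front flush with the foot and its handle tab sticking out. Leave the narrow tray where it lies.

Things in the scene. Friction and masses are not known exactly. Their poses are not given: they have to be found in the camera images.
- dispenser: Fixed soap dispenser: foot 152 mm wide, 208 deep, 66 high; white tower (316 high) from 78 mm behind its front, spout from 51 mm. Bay in the foot: 124 wide, 54 high, 118 deep to a stop; no floor or sill. Guide cheeks 36 high flare from 124 apart at the foot's front to 176 apart 32 mm ahead. Origin: table height, middle of the mouth, plane of the foot's front. x points level into the bay, z up.
- drip_tray: The broad tray, to be slid in: open steel tray with dark crossbars, 115 mm long (x), 110 wide (y), 38 high, 0.17 to 0.35 kg, loose. Origin: middle of its underside, handle tab not counted. x points to its nose, which goes in first; z up; the tab is on the -x end. Against the stop its origin lies 60 mm inside the mouth and its front end is flush with the foot within 3 mm.
- drip_tray_grip (a point): Where to pinch the drip tray's handle tab, a flat upright plate 14 mm thick (along y), reaching from 57 to 112 mm behind the tray's origin and from 4 to 60 mm above its underside. The point lies 87 mm behind the origin and 42 mm above the underside, 18 mm below the tab's top. Same axes as the tray.
- narrow_tray: The other steel tray, not to be used: the same length, height and handle tab, but only 62 mm wide, open, with one dark partition and no crossbars, loose. Origin: middle of its underside; x points away from its tab.

How it is judged:
At the end, for the whole second after the job is handed in: The broad drip tray lies flat on the table inside the bay, plain end first, in line with it within 10 degrees and 15 mm sideways, its front within about 10 mm of flush with the foot's front (origin at least 47 mm inside the mouth), at rest; the narrow tray is within 30 mm of where it started (x of drip_tray in the frame of dispenser between 0.047 and 0.07 m and y of drip_tray in the frame of dispenser between -0.015 and 0.015 m and z of drip_tray in the frame of dispenser below 0.012 m and angle between the x axis of drip_tray and the x axis of dispenser, either way round below 0.175 rad and angle between drip_tray's own z axis and vertical below 0.12 rad and linear speed of drip_tray below 0.02 m/s and distance of narrow_tray from where it was at the start of the episode below 0.03 m); the robot touches nothing.
It fails at once if the narrow tray is shifted by more than 30 mm (distance of narrow_tray from where it was at the start of the episode above 0.03 m).
It also fails if it takes over 40 s, if anything falls off the work surface, if the arm or the gripper's body presses on something with over 40 N, if the wrist force passes 120 N, or if a joint passes its speed limit or range.

## Working session

There is one attempt and no reset: what is moved stays moved. The work goes in short steps, Python scripts to look and compute and a tool call to move; the robot and the scene stay as the last step left them, time stands still between calls to the robot, and variables do not carry over. Pictures are saved under pics/ and viewed, about 8 in all and at most 12, crops included, and the job is handed in when it is done.

Besides the shell and the picture viewer there is one more tool, called after "Emit:" as a command line: name --pt "numbers of a row" for each row, then --argument value for the rest. step_arm: Moves the arm, as the interface text tells. Its arguments: {"type":"object","properties":{"increments":{"type":"array"},"grip_force":{"type":"number"}},"required":["increments"]}

```bash
mkdir -p pics
cat > h.py <<'E'
import numpy as np, cv2
from plant import *
def world(cam,u,v,d):
    m=camera_model(cam); p=np.stack([(u-m['cx'])/m['fx']*d,(v-m['cy'])/m['fy']*d,d],-1)
    return (p-np.array(m['t']))@np.array(m['R'])
def onz(cam,u,v,z):
    m=camera_model(cam);R=np.array(m['R']);c=-R.T@np.array(m['t'])
    r=R.T@np.array([(u-m['cx'])/m['fx'],(v-m['cy'])/m['fy'],1]);return c+r*(z-c[2])/r[2]
def cloud(cam,depth,mask):
    v,u=np.nonzero(mask&(depth>0)); return world(cam,u,v,depth[v,u])
E
python3 - <<'E'
from h import *
np.set_printoptions(precision=4,suppress=True)
s=read_state();print(s['time'],s['position'],s['eef_rot'],s['opening'])
for c in ['top','side']:
    im,d=read_camera(c);cv2.imwrite(f'pics/{c}0.png',im);np.save(f'd_{c}.npy',d)
    m=camera_model(c);print(c,-np.array(m['R']).T@m['t'])
    for t in ['dispenser','drip_tray','narrow_tray']:
        for o in outline_of(c,t)[:2]:
            p=cloud(c,d,o['region']);print(t,o['confidence'],o['rect'],len(p),np.percentile(p,[2,50,98],axis=0).tolist() if len(p) else '')
            r=cv2.minAreaRect(p[:,:2].astype(np.float32)) if len(p)>5 else '';print(r)
    for t,z in [('drip_tray_grip',.042),('drip_tray',0),('narrow_tray',0),('dispenser',0)]:
        for o in landmark_of(c,t)[:2]: print('lm',t,o['confidence'],o['xy'],onz(c,*o['xy'],z))
E
```

```text
0.0 [0.1649 0.5242 0.2304] [ 0.001   0.9884 -0.1518 -0.0001] 1.0018647734151558
top [ 0.429  -0.0778  0.9531]
dispenser 0.69 [41.8, 99.6, 239.8, 220.4] 15869 [[0.4833681807461562, 0.11543016668991632, 0.04460358099802784], [0.5506161827863132, 0.20204576915267589, 0.31011728783706394], [0.6271227936869879, 0.3100256248314128, 0.3227534173520605]]
((0.5975475907325745, 0.24227553606033325), (0.3388231098651886, 0.23924361169338226), 84.68065643310547)
drip_tray 0.9 [353.4, 136.0, 436.6, 199.3] 2926 [[0.522410036213635, -0.3241413880863444, 0.0005457759711085582], [0.5845252584990073, -0.24456376720410383, 0.025564616925466743], [0.6375128415389277, -0.1800940436519502, 0.05945738486978112]]
((0.5890821814537048, -0.2620200514793396), (0.11717762798070908, 0.16543342173099518), 14.256281852722168)
narrow_tray 0.87 [352.5, 226.7, 439.8, 257.9] 1825 [[0.3888548633876183, -0.33261292939841214, 0.0005882269627365902], [0.41765270924577214, -0.24334456112233346, 0.005331136669031065], [0.4478252570453352, -0.17701301042533985, 0.06050323686141017]]
((0.41744834184646606, -0.2610738873481750
[... 1235 characters left out ...]
472002, -0.18057727572773383, 0.06026163418074884]]
((0.6084744930267334, -0.25258439779281616), (0.1604108065366745, 0.18487903475761414), 14.807378768920898)
narrow_tray 0.6 [298.7, 240.5, 406.2, 327.8] 4472 [[0.3872289878839964, -0.34487570943735485, 0.0028078855115600625], [0.41313511894649296, -0.25223570882667623, 0.024030330555036623], [0.448017773692925, -0.17989311957454412, 0.06046749368644241]]
((0.43193769454956055, -0.26191043853759766), (0.1712244153022766, 0.09140583127737045), 88.43614196777344)
lm drip_tray_grip 0.69 [452.9, 236.5] [ 0.5925 -0.3294  0.042 ]
lm drip_tray 0.78 [399.5, 233.6] [ 0.5795 -0.2399  0.    ]
lm narrow_tray 0.91 [338.0, 286.3] [ 0.4147 -0.2326  0.    ]
```

View pics/top0.png

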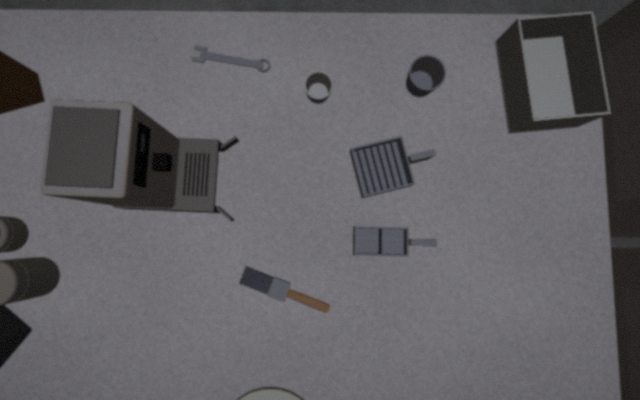

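View pics/side0.png

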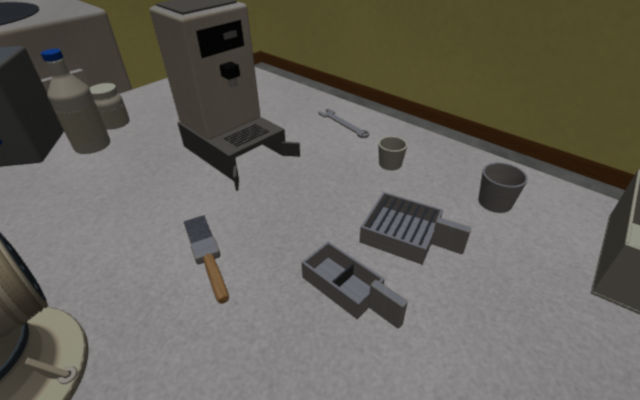

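The top view shows the dispenser's foot front at about (217,177), with its mouth facing right, which is world -y. The broad slatted tray is at (380,167) with its tab at (422,155), slightly turned. The narrow tray is at (380,241) with its tab at (424,242). The side view agrees, and the lane between the broad tray and the bay is clear. Next I'll refine the yaws.

Run:
```python
from h import *
np.set_printoptions(precision=4,suppress=True)
d=np.load('d_top.npy');vv,uu=np.mgrid[:400,:640]
W=world('top',uu,vv,d)
def sub(x0,x1,y0,y1,z0,z1):
    k=(d>0)&(W[...,0]>x0)&(W[...,0]<x1)&(W[...,1]>y0)&(W[...,1]<y1)&(W[...,2]>z0)&(W[...,2]<z1);return W[k]
def rect(p,n):
    r=cv2.minAreaRect(p[:,:2].astype(np.float32));print(n,len(p),r,'\n',cv2.boxPoints(r).tolist())
rect(sub(.45,.68,.05,.2,.058,.074),'foot top')
# front edge fit: min y per x bin
p=sub(.45,.68,.05,.2,.058,.074)
b=[(x,p[abs(p[:,0]-x)<.004][:,1].min()) for x in np.arange(.495,.62,.008) if (abs(p[:,0]-x)<.004).any()]
print('front edge',np.polyfit(*np.array(b).T,1),b[::3])
ch=sub(.43,.7,.05,.14,.025,.045);print('cheeks',len(ch));
for s in (ch[ch[:,0]<.557],ch[ch[:,0]>.557]): print(s.min(0),s.max(0))
t=sub(.48,.67,-.36,-.15,.03,.046);rect(t[t[:,1]>-.297],'tray rim')
t=sub(.48,.67,-.36,-.15,.052,.068);rect(t,'tab');print(t.mean(0))
t=sub(.36,.46,-.36,-.15,.052,.068);rect(t,'ntab')
for c in('top','side'):
    read_camera(c)
    for o in landmark_of(c,'dispenser')+landmark_of(c,'drip_tray_grip'): print(c,o,onz(c,*o['xy'],0),onz(c,*o['xy'],.042))
```

```text
foot top 2899 ((0.5552119016647339, 0.15487903356552124), (0.08292587101459503, 0.1527317464351654), 87.77692413330078) 
 [[0.4772951304912567, 0.1164095550775528], [0.6299118995666504, 0.11048506200313568], [0.6331286430358887, 0.19334851205348969], [0.4805119037628174, 0.1992730051279068]]
front edge [-0.0415  0.1368] [(np.float64(0.495), np.float64(0.11587807354052387)), (np.float64(0.519), np.float64(0.11494296305027643)), (np.float64(0.543), np.float64(0.11431083232424115)), (np.float64(0.5670000000000001), np.float64(0.11321199747366142)), (np.float64(0.5910000000000001), np.float64(0.11233794677655724)), (np.float64(0.6150000000000001), np.float64(0.11118555823620753))]
cheeks 169
[0.4611 0.0846 0.0268] [0.4907 0.1394 0.0448]
[0.6156 0.0783 0.0253] [0.6441 0.1175 0.043 ]
tray rim 1227 ((0.5796043872833252, -0.23897206783294678), (0.11007024347782135, 0.11588431894779205), 14.173929214477539) 
 [[0.5120566487312317, -0.19627009332180023], [0.5404327511787415, -0.30862653255462646], [0.6471521258354187, -0.28167402744293213], [0.6187760233879089, -0.1693176031112671]]
tab 176 ((
[... 190 characters left out ...]
], [0.6142892837524414, -0.3461381793022156], [0.6001491546630859, -0.29153603315353394]]
[ 0.5995 -0.3195  0.0589]
ntab 181 ((0.416919082403183, -0.3180229365825653), (0.012417932972311974, 0.05568191409111023), 0.2986954152584076) 
 [[0.410565048456192, -0.2902147173881531], [0.41085532307624817, -0.3458958864212036], [0.42327311635017395, -0.34583115577697754], [0.4229828417301178, -0.290149986743927]]
top {'xy': [224.9, 177.0], 'confidence': 0.91} [0.5581 0.1082 0.    ] [0.5525 0.1    0.042 ]
top {'xy': [418.5, 157.4], 'confidence': 0.79} [ 0.6054 -0.326   0.    ] [ 0.5976 -0.315   0.042 ]
side {'xy': [453.9, 231.7], 'confidence': 0.74} [ 0.6492 -0.3114  0.    ] [ 0.604  -0.3253  0.042 ]
```

Emit:
step_arm --pt "0.0185 0.0268 0 0 1" --pt "0.0185 0.0268 0 0 1" --pt "0.0185 0.0268 0 0 1" --pt "0.0185 0.0268 0 0 1" --pt "0.0185 0.0268 0 0 1" --pt "0.0185 0.0268 0 0 1" --pt "0.0185 0.0268 0 0 1" --pt "0.0185 0.0268 0 0 1" --pt "0.0185 0.0268 0 0 1" --pt "0.0185 0.0268 0 0 1" --pt "0.0185 0.0268 0 0 1" --pt "0.0185 0.0268 0 0 1"

```text
time: 2.1
position: [0.2803, 0.1497, 0.2316]
eef_rot: [-0.001, 0.988, -0.151, 0.0]
ft_force: [1.3, 0.4, 1.0]
opening: 0.999
```

Emit:
step_arm --pt "0.028 0.0222 0 0 1" --pt "0.028 0.0222 0 0 1" --pt "0.028 0.0222 0 0 1" --pt "0.028 0.0222 0 0 1" --pt "0.028 0.0222 0 0 1" --pt "0.028 0.0222 0 0 1" --pt "0.028 0.0222 0 0 1" --pt "0.028 0.0222 0 0 1" --pt "0.028 0.0222 0 0 1" --pt "0.028 0.0222 0 0 1" --pt "0.028 0.0222 0 0 1" --pt "0.028 0.0222 0 0 1"

```text
time: 3.1
position: [0.5215, -0.2056, 0.2312]
eef_rot: [-0.0, 0.988, -0.152, 0.0]
ft_force: [0.7, 0.7, 0.1]
opening: 0.997
```

Emit:
step_arm --pt "0 0 0 6.5 1" --pt "0 0 0 6.5 1" --pt "0 0 0 6.5 1" --pt "0 0 0 6.5 1" --pt "0 0 0 6.5 1" --pt "0 0 0 6.5 1" --pt "0 0 0 6.5 1" --pt "0 0 0 6.5 1" --pt "0 0 0 6.3 1" --pt "0 0 0 0 1"

```text
time: 3.93
position: [0.5209, -0.2037, 0.2313]
eef_rot: [0.0, 0.788, -0.616, 0.0]
ft_force: [-0.0, 0.3, 0.1]
opening: 1.0
```

```bash
cat > go.py <<'E'
import sys
from h import *
from scipy.spatial.transform import Rotation as Ro
# usage: go.py x y z yheading_deg -> shift in tool axes and turn
g=np.array([float(a) for a in sys.argv[1:4]]);h=float(sys.argv[4])
s=read_state();q=s['eef_rot'];R=Ro.from_quat([q[1],q[2],q[3],q[0]]).as_matrix()
yh=np.degrees(np.arctan2(R[1,1],R[0,1]))
np.set_printoptions(precision=4,suppress=True)
print(s['time'],'pos',s['position'],'z',R[:,2],'yhead',yh,'turn',-((h-yh+90)%180-90),'shift(tool)',R.T@(g-s['position']),'F',s['ft_force'],'open',s['opening'])
E
python3 go.py 0.601 -0.323 0.12 194.3
```

```text
3.9333 pos [ 0.5209 -0.2037  0.2313] z [-0. -0. -1.] yhead -165.98628176030465 turn -0.28628176030463237 shift(tool) [ 0.1351 -0.0489  0.1113] F [-0.0254  0.2622  0.0596] open 1.000329003994869
```

Emit:
step_arm --pt "0.034 -0.0122 0 0 1" --pt "0.034 -0.0122 0 0 1" --pt "0.034 -0.0122 0 0 1" --pt "0.033 -0.0123 0 0 1" --pt "0 0 0.035 0 1" --pt "0 0 0.035 0 1" --pt "0 0 0.035 0 1" --pt "0 0 0 0 1" --pt "0 0 0 0 1"

```text
time: 4.68
position: [0.6003, -0.3224, 0.1249]
eef_rot: [0.001, 0.79, -0.613, -0.002]
ft_force: [0.1, -0.1, 1.8]
opening: 1.001
```

```bash
python3 go.py 0.601 -0.323 0.023 194.3
python3 - <<'E'
from h import *
a,_=read_camera('top');b,_=read_camera('side')
cv2.imwrite('pics/c1.png',cv2.resize(np.hstack([a[90:290,320:520],b[120:320,320:520]]),None,fx=2,fy=2))
E
```

```text
4.6833 pos [ 0.6003 -0.3224  0.1249] z [-0.0048  0.0008 -1.    ] yhead -165.62636650906833 turn 0.07363349093168381 shift(tool) [ 0.001  -0.001   0.1019] F [ 0.1108 -0.0917  1.7518] open 1.000543514058813
```

View pics/c1.png

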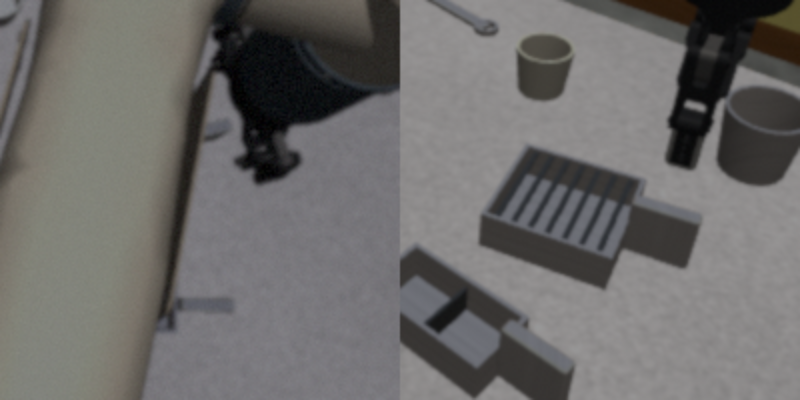

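The gripper hangs above and behind the tab, with its tips at about side pixel (461,200) and the tab at about (450,235). I'll check that offset by projection.

Run:
```python
from h import *
m=camera_model('side')
for X in ([.6003,-.3224,.1249],[.6003,-.3224,.138],[.6003,-.3224,.06],[.601,-.323,.042]):
    p=np.array(m['R'])@X+m['t'];print(X,m['fx']*p[0]/p[2]+m['cx'],m['fy']*p[1]/p[2]+m['cy'])
```

```text
[0.6003, -0.3224, 0.1249] 462.10132938704396 193.24196751329129
[0.6003, -0.3224, 0.138] 463.99533816188955 186.47555778011483
[0.6003, -0.3224, 0.06] 453.4467902500512 224.1605982136569
[0.601, -0.323, 0.042] 451.771549973423 231.98679491462585
```

Emit:
step_arm --pt "0.001 -0.001 0.03 0 1" --pt "0 0 0.03 0 1" --pt "0 0 0.025 0 1" --pt "0 0 0.014 0 1" --pt "0 0 0 0 1" --pt "0 0 0 0 1"

```text
time: 5.28
position: [0.6041, -0.3239, 0.0298]
eef_rot: [-0.0, 0.79, -0.614, 0.002]
ft_force: [0.1, 0.4, 1.2]
opening: 1.002
```

Emit:
step_arm --pt "0 0 0 0 0" --pt "0 0 0 0 0" --pt "0 0 0 0 0" --pt "0 0 0 0 0" --pt "0 0 0 0 0" --pt "0 0 0 0 0" --pt "0 0 0 0 0" --pt "0 0 0 0 0" --grip_force 40

```text
time: 5.95
position: [0.6027, -0.3234, 0.0278]
eef_rot: [0.0, 0.789, -0.614, 0.0]
ft_force: [-1.6, 0.7, 2.9]
opening: 0.156
```

```bash
python3 go.py 0.5529 0.0865 0.023 177.7
```

```text
5.95 pos [ 0.6027 -0.3234  0.0278] z [ 0.0003 -0.0005 -1.    ] yhead -165.7530952601463 turn 16.546904739853744 shift(tool) [-0.4096 -0.0526  0.0046] F [-1.5709  0.659   2.9121] open 0.15646537103780753
```

Emit:
step_arm --pt "-0.002 0 0 3 0" --pt "-0.005 0 0 3 0" --pt "-0.008 0 0 3.5 0" --pt "-0.01 0 0 3.5 0" --pt "-0.01 0 0 3.5 0" --pt "0 0 0 0 0" --pt "0 0 0 0 0"

```text
time: 6.53
position: [0.5994, -0.2877, 0.0276]
eef_rot: [0.001, -0.694, 0.72, 0.0]
ft_force: [0.3, 3.6, 3.2]
opening: 0.159
```

```bash
python3 go.py 0.5464 -0.076 0.026 177.7
```

```text
6.5333 pos [ 0.5994 -0.2877  0.0276] z [ 0.0008  0.0009 -1.    ] yhead 177.8728125520241 turn 0.17281255202411216 shift(tool) [-0.2096  0.0608  0.0017] F [0.2541 3.5513 3.2286] open 0.15854959318082706
```

Emit:
step_arm --pt "-0.01 0.003 0 0 0" --pt "-0.02 0.006 0 0 0" --pt "-0.022 0.0064 0 0 0" --pt "-0.022 0.0064 0 0 0" --pt "-0.022 0.0064 0 0 0" --pt "-0.022 0.0064 0 0 0" --pt "-0.022 0.0064 0 0 0" --pt "-0.022 0.0064 0 0 0" --pt "-0.02 0.006 0 0 0" --pt "-0.018 0.005 0 0 0" --pt "-0.01 0.003 0 0 0" --pt "0 0 0 0 0"

```text
time: 7.53
position: [0.5457, -0.0745, 0.0275]
eef_rot: [0.0, -0.694, 0.72, 0.0]
ft_force: [-1.4, 4.3, 5.7]
opening: 0.159
```

```bash
cat > look.py <<'E'
import sys
from h import *
a,d=read_camera('top');b,ds=read_camera('side')
cv2.imwrite(f'pics/{sys.argv[1]}.png',np.vstack([cv2.resize(a[60:260,100:420],(640,400))[:300],b[80:330,60:][:,:,:][:, :640].copy() if 0 else cv2.resize(b[80:280,120:440],(640,400))[:300]]))
for c in('top','side'):
    for t,z in (('drip_tray',0),('drip_tray_grip',.042)):
        for o in landmark_of(c,t)[:2]: print(c,t,o['confidence'],o['xy'],onz(c,*o['xy'],z))
for c,dd in(('top',d),('side',ds)):
    vv,uu=np.mgrid[:400,:640];W=world(c,uu,vv,dd);y0,y1=map(float,sys.argv[2:4])
    k=(dd>0)&(W[...,0]>.46)&(W[...,0]<.66)&(W[...,1]>y0)&(W[...,1]<y1)&(W[...,2]>.034)&(W[...,2]<.044)
    p=W[k];print(c,len(p))
    if len(p)>20: print(cv2.minAreaRect(p[:,:2].astype(np.float32)),p.min(0),p.max(0))
E
python3 go.py 0.5464 -0.076 0.026 177.7; python3 look.py c2 -0.055 0.07
```

```text
7.5333 pos [ 0.5457 -0.0745  0.0275] z [ 0.0004  0.0009 -1.    ] yhead 177.87523508709228 turn 0.17523508709228963 shift(tool) [ 0.0014 -0.0008  0.0015] F [-1.4024  4.3392  5.6789] open 0.15858697036373107
side drip_tray 0.92 [289.3, 182.5] [5.55193549e-01 2.23157948e-02 5.55111512e-17]
side drip_tray_grip 0.77 [322.1, 187.5] [ 0.54842734 -0.07885554  0.042     ]
top 342
((0.5139589905738831, 0.013147443532943726), (0.045448869466781616, 0.11311504989862442), 0.07820743322372437) [ 0.49129172 -0.04341461  0.03401054] [0.53674255 0.06970274 0.04190879]
side 813
((0.5490473508834839, 0.008304789662361145), (0.12423602491617203, 0.11354964226484299), 88.06434631347656) [ 0.49067392 -0.05349112  0.03400082] [0.60785661 0.06977989 0.04138145]
```

View pics/c2.png

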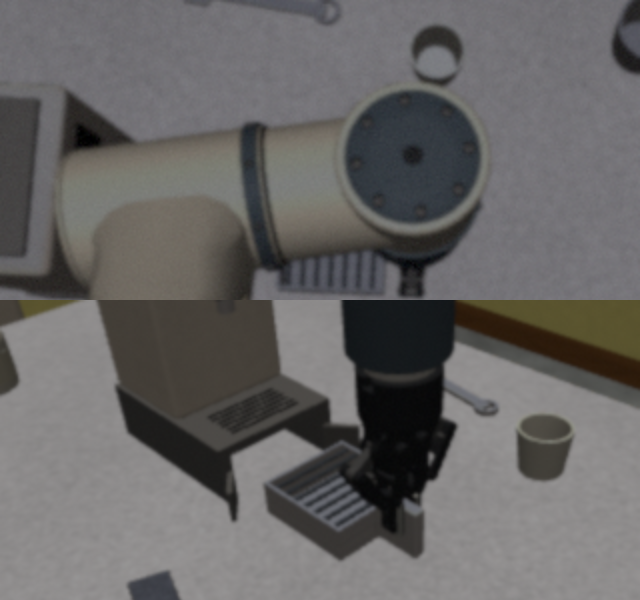

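The tray is in front of the cheeks, held and aligned. The forearm (crop (60-480, 85-270)) reaches towards the tower, so I need its height before pushing on.

Run:
```python
from h import *
np.set_printoptions(precision=3,suppress=True)
print(read_state()['qpos'])
a,d=read_camera('top');b,ds=read_camera('side')
cv2.imwrite('pics/c3.png',np.vstack([a[:200],b]))
for (u,v) in [(140,140),(152,150),(175,150),(200,140),(240,135),(305,137),(185,180),(190,220),(190,260),(190,300),(200,340)]: print(u,v,world('top',u,v,d[v,u]))
```

```text
[ 0.144  0.407 -0.225 -0.002 -0.939 -0.183]
140 140 [0.546 0.132 0.426]
152 150 [0.532 0.113 0.436]
175 150 [0.532 0.085 0.435]
200 140 [0.546 0.056 0.431]
240 135 [0.553 0.007 0.43 ]
305 137 [ 0.545 -0.074  0.453]
185 180 [0.491 0.063 0.465]
190 220 [0.444 0.044 0.507]
190 260 [0.405 0.035 0.535]
190 300 [0.372 0.027 0.562]
200 340 [0.34  0.014 0.574]
```

View pics/c3.png

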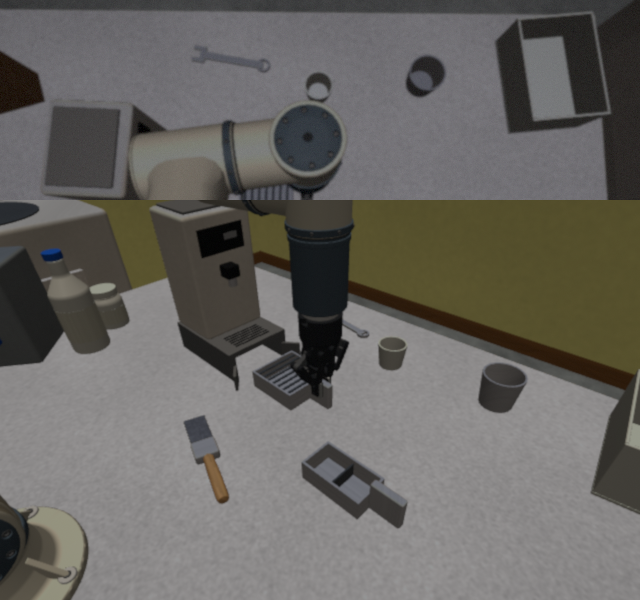

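The wrist link lies over the tower's approach, with its top at z≈0.43. The tower top is at 0.32, so I'll measure the link's underside from the side camera.

Run:
```python
from h import *
np.set_printoptions(precision=3,suppress=True)
vv,uu=np.mgrid[:400,:640]
for c in('side','top'):
    a,d=read_camera(c);W=world(c,uu,vv,d)
    if c=='side':
        for y in np.arange(-.1,.2,.02):
            k=(d>0)&(W[...,2]>.3)&(abs(W[...,1]-y)<.01)&(W[...,0]>.4)&(W[...,0]<.7)
            if k.any(): p=W[k];i=p[:,2].argmin();print('side y%.2f'%y,len(p),'lowest',p[i],'zmax',p[:,2].max())
    else:
        for y in np.arange(-.08,.18,.02):
            k=(d>0)&(W[...,2]>.33)&(abs(W[...,1]-y)<.006)&(W[...,0]>.5)
            if k.any(): p=W[k];print('top y%.2f'%y,'zmax',p[:,2].max(),'x far',p[:,0].max(),'z there',p[p[:,0].argmax(),2], 'x at zmax',p[p[:,2].argmax(),0])
        k=(d>0)&(W[...,2]>.3)&(W[...,2]<.34)&(W[...,1]>.1); print('tower top',np.percentile(W[k],[1,50,99],axis=0))
```

```text
side y-0.10 1062 lowest [ 0.505 -0.094  0.3  ] zmax 0.38154678033856126
side y-0.08 651 lowest [ 0.501 -0.077  0.3  ] zmax 0.38017075266710465
side y-0.06 341 lowest [ 0.506 -0.059  0.3  ] zmax 0.3778576031550247
side y-0.04 158 lowest [ 0.512 -0.048  0.315] zmax 0.3751520538822688
side y-0.02 133 lowest [ 0.522 -0.02   0.349] zmax 0.3727131727310684
side y0.00 138 lowest [0.52  0.01  0.346] zmax 0.3702746206460712
side y0.02 143 lowest [0.538 0.019 0.341] zmax 0.3685470245523766
side y0.04 79 lowest [0.512 0.042 0.347] zmax 0.36575143303393043
side y0.06 65 lowest [0.512 0.056 0.346] zmax 0.3633996822861503
side y0.08 48 lowest [0.508 0.079 0.346] zmax 0.3607470625926152
side y0.10 38 lowest [0.504 0.103 0.346] zmax 0.35822080448740923
side y0.12 21 lowest [0.501 0.129 0.346] zmax 0.3554339753821846
side y0.14 4 lowest [0.495 0.131 0.348] zmax 0.35275873037097694
side y0.18 35 lowest [0.605 0.19  0.3  ] zmax 0.3119405346697605
side y0.20 744 lowest [0.484 0.2   0.3  ] zmax 0.321995627355036
top y-0.08 zmax 0.4550511849719174 x far 0.5911925736229409 z there 0.44650192233085717 x at 
[... 670 characters left out ...]
0.40694753957155455 x at zmax 0.5008781444312933
top y0.06 zmax 0.4579970966605148 x far 0.5719947418216831 z there 0.4022891514273316 x at zmax 0.5005192792969844
top y0.08 zmax 0.45656251316059615 x far 0.568805008529479 z there 0.403780671248576 x at zmax 0.5006327330969521
top y0.10 zmax 0.45255271807403663 x far 0.5656976608519272 z there 0.40502177518621096 x at zmax 0.5010949439250816
top y0.12 zmax 0.43942651400611776 x far 0.5614472476672974 z there 0.40533875454760476 x at zmax 0.5211681546476143
top y0.14 zmax 0.43858538909369904 x far 0.5585273771049404 z there 0.405937298920866 x at zmax 0.5187219332510327
tower top [[0.486 0.191 0.304]
 [0.555 0.25  0.32 ]
 [0.63  0.316 0.324]]
```

The wrist link's underside is at about 0.345, against a tower top of 0.316–0.32, so it clears by about 25 mm at this height. The tray's alignment is within 1–2 mm of the bay's line, so I'm going in.

Emit:
step_arm --pt "-0.006 -0.001 0 0 0" --pt "-0.012 0 0 0 0" --pt "-0.012 0 0 0 0" --pt "-0.012 0 0 0 0" --pt "-0.012 0 0 0 0" --pt "-0.012 0 0 0 0" --pt "-0.006 0 0 0 0" --pt "0 0 0 0 0"

```text
time: 8.7
position: [0.5505, -0.0043, 0.0276]
eef_rot: [0.0, -0.693, 0.721, -0.0]
ft_force: [-0.0, 1.1, 5.8]
opening: 0.158
```

```bash
python3 go.py 0.5529 0.0865 0.026 177.7; python3 look.py c4 0 0.1
```

```text
8.7 pos [ 0.5505 -0.0043  0.0276] z [ 0.0009 -0.0002 -1.    ] yhead 177.78490778331732 turn 0.08490778331733395 shift(tool) [-0.0908  0.0012  0.0016] F [-0.034   1.1014  5.8042] open 0.15773673857774184
top drip_tray 0.8 [236.4, 178.2] [0.55560457 0.08252585 0.        ]
side drip_tray 0.94 [270.0, 170.0] [0.5592003 0.0882494 0.       ]
side drip_tray_grip 0.85 [297.3, 172.9] [ 0.55122212 -0.00877149  0.042     ]
top 240
((0.5012677907943726, 0.06307979673147202), (0.07904598116874695, 0.07352786511182785), 1.3083796501159668) [0.46116283 0.02674993 0.03400879] [0.54062332 0.09991148 0.04216518]
side 393
((0.5317261219024658, 0.05029645189642906), (0.0991048589348793, 0.14035561680793762), 89.85214233398438) [0.46164308 0.00074487 0.03404181] [0.60202498 0.09998916 0.0435731 ]
```

View pics/c4.png

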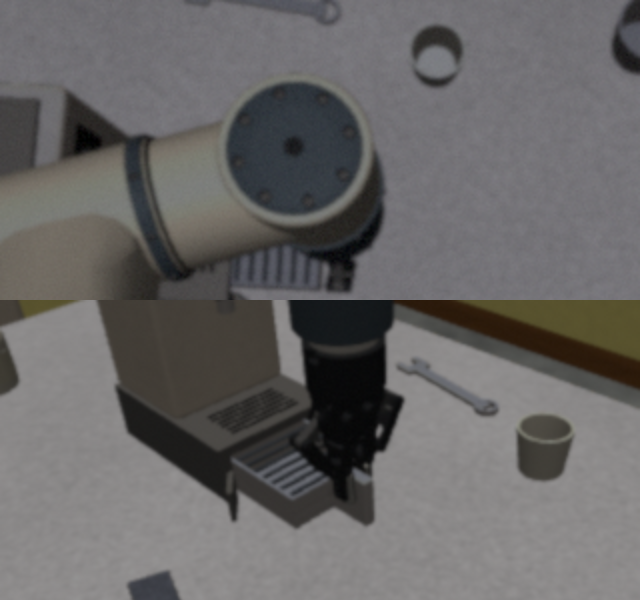

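The tray's nose is entering the mouth between the cheeks (lower crop around (240,455)), centred and square. The force is small and the arm has passed the tower's edge freely. I'll push on.

Emit:
step_arm --pt "-0.008 0.001 0 0 0" --pt "-0.012 0 0 0 0" --pt "-0.012 0 0 0 0" --pt "-0.012 0 0 0 0" --pt "-0.012 0 0 0 0" --pt "-0.01 0 0 0 0" --pt "-0.006 0 0 0 0" --pt "0 0 0 0 0"

```text
time: 9.67
position: [0.5523, 0.0678, 0.0277]
eef_rot: [0.0, -0.693, 0.721, -0.0]
ft_force: [-0.5, -0.6, 5.2]
opening: 0.154
```

Emit:
step_arm --pt "-0.006 0 0 0 0" --pt "-0.006 0 0 0 0" --pt "-0.004 0 0 0 0" --pt "0 0 0 0 0"

```text
time: 10.0
position: [0.5529, 0.083, 0.0277]
eef_rot: [-0.0, -0.693, 0.721, -0.001]
ft_force: [-0.4, -0.4, 6.7]
opening: 0.163
```

```bash
python3 go.py 0.5529 0.0865 0.026 177.7
```

```text
10.0 pos [0.5529 0.083  0.0277] z [ 0.0004 -0.001  -1.    ] yhead 177.76139566007117 turn 0.061395660071184466 shift(tool) [-0.0035  0.0001  0.0017] F [-0.3964 -0.365   6.7199] open 0.1626703376450129
```

Now I'll feel for the stop in 2 mm steps.

Emit:
step_arm --pt "-0.002 0 0 0 0" --pt "-0.002 0 0 0 0" --pt "0 0 0 0 0"

```text
time: 10.25
position: [0.5528, 0.0837, 0.0277]
eef_rot: [-0.002, -0.693, 0.721, -0.002]
ft_force: [2.2, -14.6, 6.0]
opening: 0.157
```

Emit:
step_arm --pt "-0.002 0 0 0 0" --pt "-0.001 0 0 0 0" --pt "0 0 0 0 0"

```text
time: 10.5
position: [0.5526, 0.0838, 0.0276]
eef_rot: [-0.004, -0.693, 0.721, -0.003]
ft_force: [3.3, -23.3, 6.5]
opening: 0.158
```

```bash
python3 go.py 0.5529 0.0865 0.026 177.7; python3 look.py c5 0.05 0.112
```

```text
10.5 pos [0.5526 0.0838 0.0276] z [-0.0024 -0.0099 -0.9999] yhead 177.74390359802615 turn 0.04390359802616217 shift(tool) [-0.0027 -0.0002  0.0016] F [  3.2847 -23.3246   6.5301] open 0.1580968134762685
top drip_tray_grip 0.67 [231.2, 179.1] [0.54802193 0.08648964 0.042     ]
side drip_tray 0.72 [243.9, 156.0] [0.55716328 0.17745893 0.        ]
side drip_tray_grip 0.62 [269.8, 156.9] [0.5541813  0.07738163 0.042     ]
top 73
((0.5518012046813965, 0.08133628219366074), (0.04541540518403053, 0.18171070516109467), 83.23175811767578) [0.46103168 0.05913319 0.03403208] [0.64334787 0.11194995 0.04322417]
side 155
((0.553127110004425, 0.08454633504152298), (0.18087537586688995, 0.0547482967376709), 0.026498591527342796) [0.4626878  0.05717108 0.0340863 ] [0.64356637 0.11195425 0.04389052]
```

View pics/c5.png

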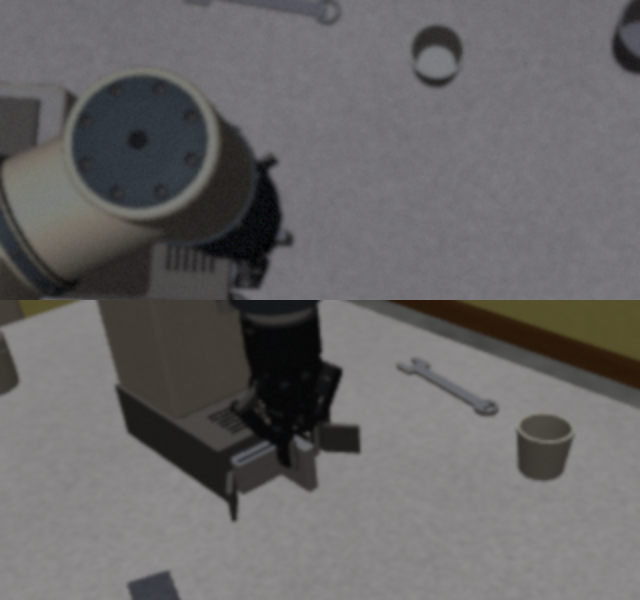

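The tray is home: force rose to 23 N at the stop, and the tray's front looks flush in the lower crop around (270,460). I'll relieve the push, open and lift away.

Emit:
step_arm --pt "0.004 0 0 0 0" --pt "0 0 0 0 0" --pt "0 0 0 0 1" --pt "0 0 0 0 1" --pt "0 0 0 0 1" --pt "0 0 0 0 1" --pt "0 0 0 0 1" --pt "0 0 0 0 1" --pt "0 0 0 0 1"

```text
time: 11.55
position: [0.5523, 0.0868, 0.0272]
eef_rot: [-0.0, -0.693, 0.721, 0.0]
ft_force: [-0.1, 0.3, -1.0]
opening: 0.997
```

Emit:
step_arm --pt "0 0 -0.015 0 1" --pt "0 0 -0.03 0 1" --pt "0 0 -0.03 0 1" --pt "0.02 0 -0.03 0 1" --pt "0.04 0 -0.01 0 1" --pt "0.04 0 0 0 1" --pt "0.04 0 0 0 1" --pt "0.04 0 0 0 1" --pt "0.04 0 0 0 1" --pt "0.03 0 0 0 1" --pt "0 0 0 0 1" --pt "0 0 0 0 1"

```text
time: 12.55
position: [0.5421, -0.1647, 0.1421]
eef_rot: [-0.0, -0.692, 0.722, 0.0]
ft_force: [-0.4, 1.5, -0.8]
opening: 0.997
```

```bash
python3 go.py 0.5529 0.0865 0.026 177.7; python3 look.py c6 0.05 0.112
python3 - <<'E'
from h import *
np.set_printoptions(precision=4,suppress=True)
vv,uu=np.mgrid[:400,:640]
for c in('top','side'):
    a,d=read_camera(c);W=world(c,uu,vv,d)
    for n,x0,x1,y0,y1 in(('tab',.52,.6,.04,.113),('ntab',.36,.46,-.36,-.28)):
        k=(d>0)&(W[...,0]>x0)&(W[...,0]<x1)&(W[...,1]>y0)&(W[...,1]<y1)&(W[...,2]>.05)&(W[...,2]<.07);p=W[k]
        if len(p)>10: print(c,n,len(p),cv2.minAreaRect(p[:,:2].astype(np.float32)),p.max(0)[2])
    k=(d>0)&(W[...,0]>.49)&(W[...,0]<.62)&(W[...,1]>.06)&(W[...,1]<.13)&(W[...,2]>.008)&(W[...,2]<.034)&(abs(W[...,0]-.553)>.015)
    print(c,'front face y by x',[(x,np.round(np.median(W[k][abs(W[k][:,0]-x)<.006][:,1]),4)) for x in(.51,.525,.58,.595) if (abs(W[k][:,0]-x)<.006).any()])
E
```

```text
12.55 pos [ 0.5421 -0.1647  0.1421] z [-0.0003  0.0001 -1.    ] yhead 177.56338779736888 turn -0.13661220263111318 shift(tool) [-0.2514 -0.0001  0.1161] F [-0.396   1.4795 -0.8414] open 0.9974414688430586
side drip_tray 0.59 [244.3, 157.2] [5.54501645e-01 1.72706428e-01 5.55111512e-17]
side drip_tray_grip 0.79 [270.2, 159.6] [0.54771475 0.06893645 0.042     ]
top 0
side 165
((0.551885724067688, 0.08465626835823059), (0.18197324872016907, 0.05415692552924156), 0.24859203398227692) [0.46089607 0.05759524 0.03414801] [0.64289145 0.11193295 0.04361143]
top ntab 183 ((0.4168941378593445, -0.31842318177223206), (0.01243947260081768, 0.055284466594457626), 0.2802019417285919) 0.06399905282936753
top front face y by x []
side tab 179 ((0.5599586963653564, 0.09501628577709198), (0.07515664398670197, 0.04144071415066719), 50.5300178527832) 0.06602306105945617
side ntab 471 ((0.41698455810546875, -0.31915155053138733), (0.05588066577911377, 0.015005819499492645), 88.37542724609375) 0.06239552497308443
side front face y by x [(0.51, np.float64(0.1156)), (0.525, np.float64(0.1153)), (0.595, np.float64(0.1121))]
```

View pics/c6.png

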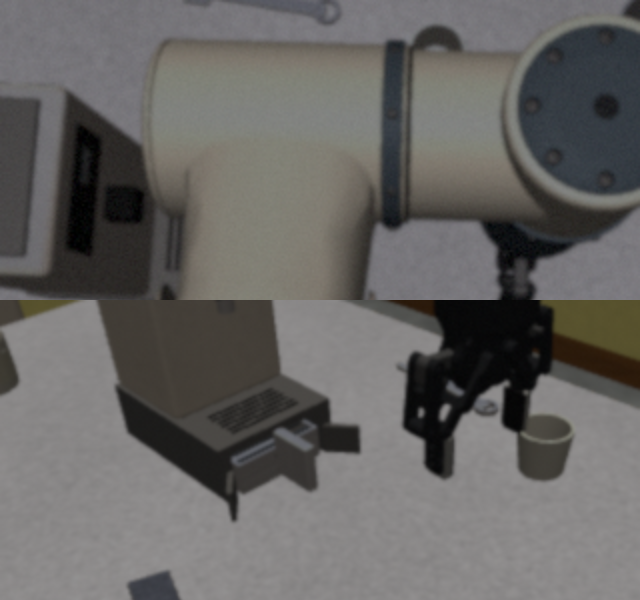

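The tray's front face reads y = 0.1156 and 0.1121 m, exactly on the foot's front-edge line. The tab sticks out, the narrow tray hasn't moved, and the arm is clear. I'm handing it in.

```bash
python3 -c "
from plant import *
sign_off();print(read_state()['time'])"
```

```text
the job is handed in; nothing more can be done
the job is handed in; nothing more can be done
```

The broad drip tray is fully home in the dispenser's bay, and I handed the job in at about 13 s of the 40 s allowed. I pinched it by its tab, turned it about 16.5° into line and slid it in along the table. It met the stop at about 23 N, then I eased off, opened the gripper and withdrew.

Last checks before handing in:
- **Flush:** the side camera puts the tray's front face at y = 0.1156 m and 0.1121 m at two points. That is on the foot's front-edge line to within about 1 mm.
- **In line:** there is no direct reading of the tray's sideways position or angle after release. At the stop the gripper was within about 1 mm and 0.1° of the bay's line.
- **Narrow tray:** its tab position moved by less than 1 mm between the first and last top pictures.
- **Arm:** it stands clear, with readings under 2 N.

Checks that failed or disagreed:
- **Top camera:** the arm blocked its view of the inserted tray, so only the side camera confirmed the fit.
- **Side network points:** they differed from the other readings by a few millimetres for the tray's origin and by up to about 15 mm for the tab point.
- **Tab fit:** my rectangle fit to the inserted tab also picked up the foot's top edge, so I ignored it.

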